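# Release a spare caster wheel from its gravity dispenser

### The arm

A 7-joint arm with a two-finger parallel gripper is mounted at the origin on the work surface. World frame = base frame: x ahead of the robot, y to its left, z up, the work surface at z = 0. Lengths are in mm, angles in rad, forces in N, time in s.
With the tool pointing down it reaches from about 400 to 850 mm from the base axis. Payload 6.9 kg.
Tool frame: the origin (TCP) lies between the finger pads; the fingertips stand manip.tcp_to_tips ahead of it and the grasp point (between the pads) lies 6 mm ahead of it (manip.tcp_to_tips is the distance from the TCP to the fingertips, in mm); x points along the fingers, y is the direction in which the jaws open and shut, and the axes are right-handed (so a half turn about x gives the same grasp; the last joint's range is limited). The gripper opens to 85 mm and grips with 20 to 120 N. Pads are 22 mm wide; open, the fingers measure 114 mm over their backs; the gripper's body (76 mm by 85 mm) begins 54 mm behind the grasp point. The pads swing forward as they close: fully open they stand 13 mm farther back than shut.
Start: joints at [1.206, 0.507, -0.238, 1.5, 0.126, 1.149, -0.155], TCP at [282.913, -557.29, 256.275] pointing down, gripper open.
Joint ranges: [-3.08, 3.08], [-0.24, 2.05], [-1.43, 1.35], [0, 2.5], [-1.52, 4.66], [0.17, 1.96], [-2.89, 2.89]. Speed limits (rad/s): [2.39, 2.39, 3.14, 3.14, 3.14, 3.14, 3.14].

### API

Orientations are given as a unit quaternion [x, y, z, w].
In Python, from plant import manip, viewer, workorder gives the robot as it stands.
- The arm moves only by the shell command python3 -m inch 'ROWS' [OPENING] [FORCE]. ROWS is a JSON object of lists of equal length, an entry for each row: "linear": the shift along the world's x, y, z in cm, a list of three; "angular": the turn, a rotation vector about the world's x, y, z in degrees, a list of three. In form: {"linear": [[tx, ty, tz], ...], "angular": [[ax, ay, az], ...]}. A call has 1 to 8 rows; each row is the pose to reach, as a shift and turn from the pose commanded when the call began; what a row does not reach only later rows make up. A row lasts 1/8 s, in which the tool goes at most 62.5 mm and 10.7 degrees, less where a joint would pass 70% of its speed; a pose out of reach is approached as far as the arm can. A call with a gripper value outside its range is refused whole. OPENING is the finger opening in cm, from 0 to 8.54, set as the call begins (- or left out, the last holds). The fingers move at their own pace and stop on an object; FORCE is the grip in N (left out, the last holds). Time passes only in rows, so rows that repeat a pose let the fingers close. It gives the time, the measured TCP pose, the force and the opening at its end, in the units of the state.
- manip.observe(): the state, without advancing time (a new reading comes with each control period).
- viewer.grab_frame(name): name is "side" or "top"; returns a dict with "color" (480x640x3 uint8, red, green, blue), "mtx" (3x3 intrinsics, pixels), "dist_coeffs" ([k1, k2, p1, p2, k3] as OpenCV has them; the pictures are not rectified), "R" (3x3) and "t" (3): a world point X has camera coordinates R X + t. Camera axes: x right, y down, z forward; pixel columns grow to the right and rows downward; lengths in mm; the calibration is good to about 2 mm. A picture is of the moment at which its call begins. There is no depth.
- workorder.job_done(): hands the job in, once; it reports no verdict.
The state is a dict: "clock": time; "qpos": joint angles; "qvel": joint speeds; "joint_torque": joint torques, N m; "eef_pos": TCP position; "orientation": TCP orientation; "wrist_force": force on the tool from outside, world axes, zero at the start; "moment": the same for the moment, N m; "gripper_width": finger opening in mm.
Only numpy, scipy, OpenCV 4.12 (cv2) and the standard library are available. Lean on these libraries where they do the work, as an engineer would, in place of code of your own. Each camera call takes 0.05 s, during which the arm holds its last target. There are 200 camera calls.

### The job

Two gravity dispensers stand on the bench of the network room; work only the one that holds the caster wheel and leave the other one, its roller and everything else on the bench alone. With the fingertips, push its catch tray fully home under the chute's outlet, then press the lever's paddle down so that the gate at the other end lifts and the wheel rolls out into the tray, and let the lever come back up so the gate closes. Do not touch the wheel or the gate itself, and lift nothing.

Things in the scene. Friction and masses are not known exactly. Their poses are not given: they have to be found in the camera images.
- wheel_dispenser: Fixed aluminium and grey gravity dispenser holding the caster wheel, in the narrower of the two chutes. Origin: on the bench under the chute's centre line, directly below the closed gate. x: up the chute (the chute falls towards -x, to the catch tray, at about 12 deg; 38 mm wide outside, from x=-50 to x=+100, walls and back plate up to 100 mm high), y: along the cross lever towards its pivot post and paddle, z up.
- wheel_lever (a joint): Rocking cross lever of this dispenser, rad: 0 = at rest, gate closed; 0.45 = paddle fully down on its stop, gate fully up. The pivot (axis along the dispenser's x) is on a post at dispenser (0, 125, 115) mm. A spring returns it to 0 when released; about 5 N on the paddle starts it, about 8 N holds it fully down. The gate only clears the part above about 0.35.
- wheel_paddle (a point): Centre of the top face of the lever's black press paddle (36 x 40 x 6 mm plate) at the end away from the gate; at rest at dispenser (0, 212, 124) mm, its outer edge tilted 0.22 rad up; moves about 38 mm straight down (to z about 86 mm) when fully pressed. The point moves with the lever; z is the plate's upward normal up to that tilt.
- wheel_tray (a joint): Slide of this dispenser's catch tray, m: 0 = fully home against its stop, centred under the chute's outlet; larger = further out along the dispenser's +y (at most 0.11). Stiff slide, about 1.5 N plus some damping; stays where it is left.
- wheel_tray_end (a point): Centre of the outer face of the tray's tall end wall (115 mm long in x, 5 mm thick, from 5 to 65 mm above the bench), 45 mm above the bench; this is the face to push. It faces the dispenser's +y. With the tray home it is at dispenser (-97.5, 55, 45) mm; pushing it in the dispenser's -y sends the tray home.
- wheel_tray_floor (a point): Centre of the inner floor of the caster-wheel dispenser's catch tray, 10 mm above the bench; inside 105 x 100 mm, walls 40 to 50 mm above this floor except the low wall (13 mm) towards the chute. Axes as the dispenser.
- wheel_center (a point): Centre of the caster wheel: black rubber tyre with grey hub, 44 mm diameter, 24 mm wide, standing in the chute against the closed gate, about 79 mm above the bench.
- roller_dispenser: Fixed aluminium and grey gravity dispenser holding the guide roller, in the wider chute. Origin: on the bench under the chute's centre line, directly below the closed gate. x: up the chute (the chute falls towards -x, to the catch tray, at about 12 deg; 74 mm wide outside, from x=-50 to x=+100, walls and back plate up to 100 mm high), y: along the cross lever towards its pivot post and paddle, z up.
- roller_lever (a joint): Rocking cross lever of this dispenser, rad: 0 = at rest, gate closed; 0.45 = paddle fully down on its stop, gate fully up. The pivot (axis along the dispenser's x) is on a post at dispenser (0, 125, 115) mm. A spring returns it to 0 when released; about 5 N on the paddle starts it, about 8 N holds it fully down. The gate only clears the part above about 0.35.
- roller_paddle (a point): Centre of the top face of the lever's black press paddle (36 x 40 x 6 mm plate) at the end away from the gate; at rest at dispenser (0, 212, 124) mm, its outer edge tilted 0.22 rad up; moves about 38 mm straight down (to z about 86 mm) when fully pressed. The point moves with the lever; z is the plate's upward normal up to that tilt.
- roller_tray (a joint): Slide of this dispenser's catch tray, m: 0 = fully home against its stop, centred under the chute's outlet; larger = further out along the dispenser's +y (at most 0.11). Stiff slide, about 1.5 N plus some damping; stays where it is left.
- roller_tray_end (a point): Centre of the outer face of the tray's tall end wall (115 mm long in x, 5 mm thick, from 5 to 65 mm above the bench), 45 mm above the bench; this is the face to push. It faces the dispenser's +y. With the tray home it is at dispenser (-97.5, 55, 45) mm; pushing it in the dispenser's -y sends the tray home.
- roller_center (a point): Centre of the cable-guide roller in the other dispenser: dumb-bell shape, two black 36 mm flanges with a thinner grey waist, 60 mm long, behind its gate. To be left alone.
- nut_jar: Bystander: small jar, 44 mm diameter, 55 mm high, standing behind the lever of the caster-wheel dispenser. Origin at the centre of its underside.
- transceiver: Bystander: metal transceiver module, 57 x 14 x 12 mm, lying behind the lever of the guide-roller dispenser. Origin at the centre of its underside.
- screwdriver: Bystander: screwdriver lying near the robot on its left. Origin at the centre of its underside.
- mug: Bystander: white mug, 80 mm wide, 90 mm high, behind the dispensers. Origin at the centre of its underside.
- tie_roll: Bystander: grey roll of tie tape, 90 mm diameter, 20 mm high, lying at the left. Origin at the centre of its underside.
- drive_carrier: Bystander: flat drive in its carrier, about 110 x 74 x 17 mm, lying at the right. Origin at the centre of its underside.
- cleaner: Bystander: white bottle, 56 mm diameter, 150 mm high, behind the left-hand dispenser. Origin at the centre of its underside.
- wheel_gate (a point): Gate of the caster-wheel dispenser: steel blade, 30 mm wide, 54 mm tall, 6 mm thick, hanging from the lever's end over the chute, across the wheel's path; this point is the middle of its lower edge, at rest at dispenser (0, 0, 61) mm. It rises about 55 mm when the paddle is fully down. Not to be touched.
- caster_wheel: The caster wheel itself; origin at its centre, y along its axle (turns as it rolls).

How it is judged:
By the outcome, as a careful person would: the job done as asked, in the order asked, and still so for the second after the job is handed in, with the robot touching nothing.
It also fails if it takes over 48 s, if anything falls off the work surface, if the arm or the gripper's body presses on something with over 40 N, if the wrist force passes 120 N, or if a joint passes its speed limit or range.

## Working session

There is one attempt and no reset: what is moved stays moved. The work goes in short steps, Python scripts to look and compute and a shell command to move; the robot and the scene stay as the last step left them, time stands still between calls to the robot, and variables do not carry over. Pictures are saved under pics/ and viewed, about 8 in all and at most 12, crops included, and the job is handed in when it is done.

```bash
mkdir -p pics
python3 - <<'E'
from plant import manip, viewer
import cv2,pickle
for n in("side","top"):
    f=viewer.grab_frame(n); pickle.dump(f,open(f"{n}.pkl","wb"))
    cv2.imwrite(f"pics/{n}0.png",f["color"][:,:,::-1])
    print(n,f["mtx"],f["R"],f["t"],f["dist_coeffs"])
print(manip.observe(),manip.tcp_to_tips)
E
```

```text
side [[449.03220096   0.         312.48907058]
 [  0.         449.03220096 250.13708198]
 [  0.           0.           1.        ]] [[-9.67374015e-01 -2.53352390e-01 -2.85305897e-04]
 [-1.86871309e-01  7.14289178e-01 -6.74440572e-01]
 [ 1.71074921e-01 -6.52382968e-01 -7.38329082e-01]] [ 496.13165489  194.24315418 1248.10461533] [-0.06709611  0.          0.          0.          0.        ]
top [[602.2185206    0.         329.06263952]
 [  0.         602.2185206  233.28039274]
 [  0.           0.           1.        ]] [[ 0.0596322  -0.99821971  0.00118723]
 [-0.97303625 -0.05839317 -0.2231383 ]
 [ 0.22281037  0.01215101 -0.97478607]] [ -70.4294093   547.77500027 1406.43224658] [-0.14199674  0.          0.          0.          0.        ]
{'clock': 0.1, 'qpos': array([ 1.20647447,  0.50824815, -0.23755328,  1.50103038,  0.12569358,
        1.14893027, -0.15478966]), 'qvel': array([-0.00055724, -0.00125293, -0.0003074 , -0.00204321,  0.00179287,
        0.00051878,  0.00034672]), 'joint_torque': array([-4.87521436e-03, -6.21836329e+01, -2.19476715e+00, -2.50204307e+01,
        1.25112495e-02,  7.86574295e-03, -4.70812688e-05]), 'eef_pos': array([ 282.71087461, -556.93373822,  255.52168196]), 'orientation': array([-0.68754276, -0.16515469,  0.6878228 , -0.16403866]), 'wrist_force': array([ 0.07308924, -0.3552498 , -0.32500177]), 'moment': array([ 0.01677614,  0.00953697, -0.00940104]), 'gripper_width': 85.40739145298782} 25.0
```

View pics/top0.png

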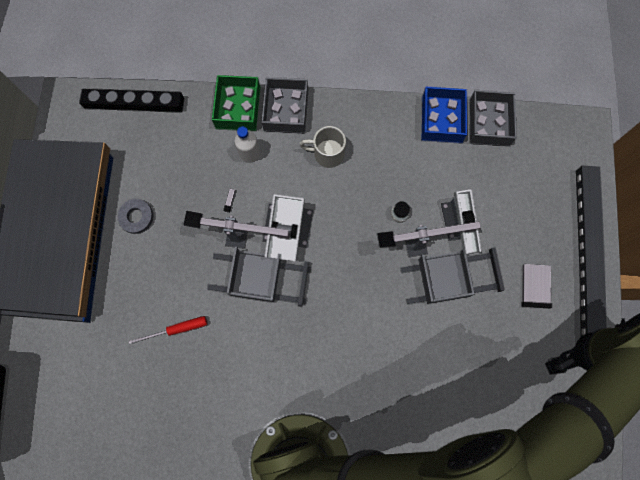

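View pics/side0.png

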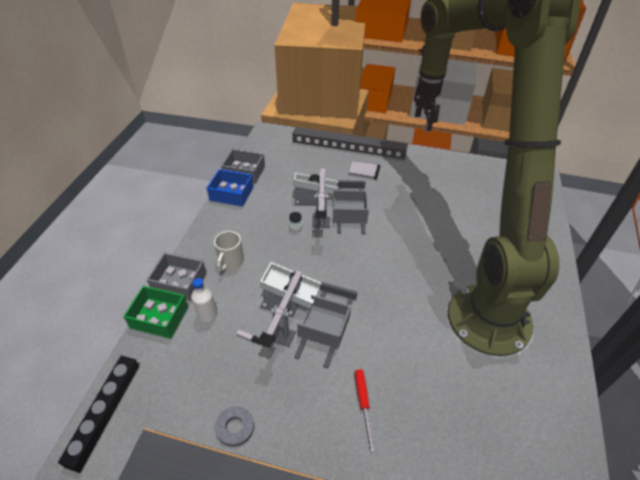

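The right-hand dispenser, at top picture (390-500, 190-305), has the narrow chute and the jar at (402,211). That makes it the wheel dispenser. I'll enlarge it.

Run:
```python
import cv2
a=cv2.imread("pics/top0.png")[175:315,365:515]
cv2.imwrite("pics/c1.png",cv2.resize(a,None,fx=4,fy=4,interpolation=cv2.INTER_CUBIC))
a=cv2.imread("pics/side0.png")[155:255,270:390]
cv2.imwrite("pics/c2.png",cv2.resize(a,None,fx=6,fy=6,interpolation=cv2.INTER_CUBIC))
```

```text
(no output)
```

View pics/c1.png

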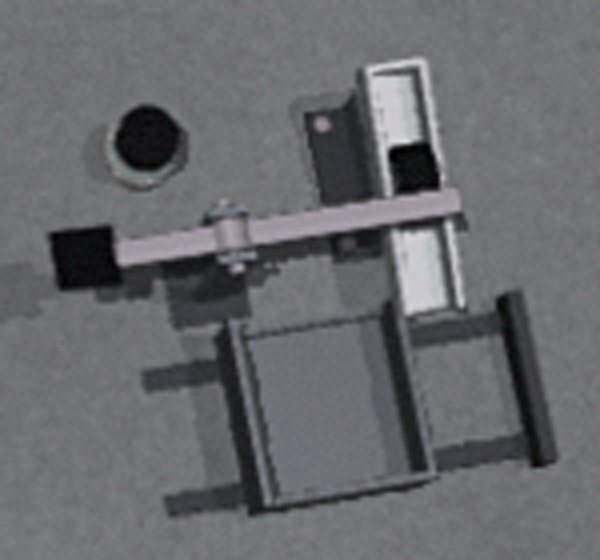

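View pics/c2.png

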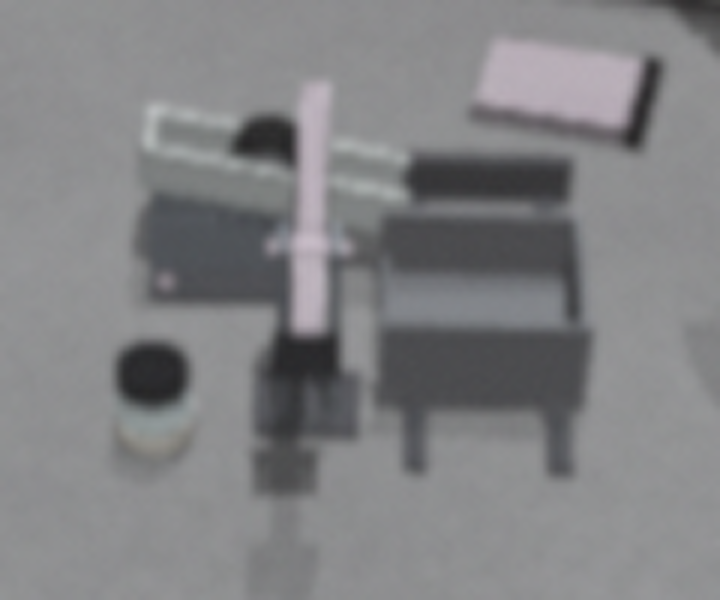

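Top crop: paddle corners are at (50,233), (115,227), (122,285) and (60,290). The top outer edge of the tray's end wall runs from (222,322) to (250,512), and the tray is clearly out to the left. The chute's back corners are at (360,68) and (427,59). Side crop: end wall top is at (378,330)-(592,330), and the chute back corners are at (155,103) and (145,148).

```bash
cat > fit.py <<'E'
import pickle,cv2,numpy as np
from scipy.optimize import least_squares
F={n:pickle.load(open(n+".pkl","rb")) for n in("top","side")}
def proj(n,P):
    f=F[n]; return cv2.projectPoints(np.array(P,float).reshape(-1,1,3),cv2.Rodrigues(f["R"])[0],f["t"],f["mtx"],f["dist_coeffs"])[0][:,0]
c,s=np.cos(.22),np.sin(.22)
pad=lambda x,y:(x,212+y*c,124+y*s)
# name, point, slides with tray, crop px
O=[("top",pad(18,20),0,50,233),("top",pad(18,-20),0,115,227),("top",pad(-18,-20),0,122,285),("top",pad(-18,20),0,60,290),
("top",(-40,55,65),1,222,322),("top",(-155,55,65),1,250,512),("top",(100,19,100),0,360,68),("top",(100,-19,100),0,427,59),
("side",(-40,55,65),1,378,330),("side",(-155,55,65),1,592,330),("side",(100,-19,100),0,155,103),("side",(100,19,100),0,145,148)]
obs=np.array([[365+u/4,175+v/4] if n=="top" else [270+u/6,155+v/6] for n,_,_,u,v in O])
def W(p,P):
    a=p[2];P=np.array(P,float);return np.c_[p[0]+np.cos(a)*P[:,0]-np.sin(a)*P[:,1],p[1]+np.sin(a)*P[:,0]+np.cos(a)*P[:,1],P[:,2]]
def res(p):
    X=W(p,[(q[0],q[1]+t*p[3],q[2]) for _,q,t,_,_ in O])
    return (np.array([proj(o[0],x)[0] for o,x in zip(O,X)])-obs).ravel()
r=least_squares(res,[600,-200,0,50],loss="soft_l1",x_scale=[100,100,.1,50])
p=r.x
if __name__=="__main__":
    print(p,np.degrees(p[2]));print(res(p).reshape(-1,2).round(1))
    print(W(p,[(0,212,124),(-97.5,55+p[3],45),(-97.5,55,45),(0,0,0),(0,125,115)]).round(1))
E
python3 fit.py
```

```text
[ 5.71626903e+02 -3.79985424e+02  1.98854519e-01  7.41298402e+01] 11.393524666449947
[[-0.6 -0.4]
 [-0.7 -0.3]
 [-0.   0.1]
 [-0.7  0.4]
 [-0.3  0.6]
 [ 0.8  0. ]
 [ 1.8 -0.9]
 [ 0.1 -0.7]
 [ 1.6 -0.2]
 [ 1.5  1.2]
 [-0.7 -0.7]
 [ 0.1 -1.2]]
[[ 529.7 -172.2  124. ]
 [ 450.5 -272.7   45. ]
 [ 465.2 -345.3   45. ]
 [ 571.6 -380.     0. ]
 [ 546.9 -257.4  115. ]]
```

```bash
python3 -m inch '{"linear":[[2,4,0],[5,10,0],[8,16,0],[11,23,0],[13,28,0],[15,32,0],[15.4,32.4,0],[15.4,32.4,0]],"angular":[[0,0,-2],[0,0,-5],[0,0,-8],[0,0,-11],[0,0,-13],[0,0,-15.6],[0,0,-15.6],[0,0,-15.6]]}' 0 20; python3 -m inch '{"linear":[[0,0,-4],[0,0,-9],[0,0,-14],[0,0,-18],[0,0,-19.6],[0,0,-19.6],[0,0,-19.6]],"angular":[[0,0,0],[0,0,0],[0,0,0],[0,0,0],[0,0,0],[0,0,0],[0,0,0]]}'
```

```text
clock: 1.1
eef_pos: [436.9, -233.3, 256.1]
orientation: [-0.703, -0.07, 0.704, -0.07]
wrist_force: [0.2, -0.4, -0.3]
gripper_width: 0.1
clock: 1.98
eef_pos: [436.8, -234.5, 60.8]
orientation: [0.704, 0.069, -0.704, 0.069]
wrist_force: [-1.0, -0.1, -0.2]
gripper_width: -0.0
```

Run:
```python
from plant import manip, viewer
import cv2,numpy as np
from scipy.spatial.transform import Rotation as R
i=[]
for n,b in(("side",(155,255,270,390)),("top",(175,315,365,515))):
    a=viewer.grab_frame(n)["color"][b[0]:b[1],b[2]:b[3],::-1]; i.append(cv2.resize(a,(400,333 if n=="side" else 373),interpolation=cv2.INTER_CUBIC))
i[0]=cv2.copyMakeBorder(i[0],0,40,0,0,cv2.BORDER_CONSTANT)
cv2.imwrite("pics/pre.png",np.hstack(i))
o=manip.observe();print(o["eef_pos"],o["wrist_force"],R.from_quat(o["orientation"]).as_matrix().round(3))
```

```text
[ 437.23574902 -234.14031635   61.20331394] [0.67392836 0.28791376 0.36999263] [[ 0.001  0.195 -0.981]
 [-0.001 -0.981 -0.195]
 [-1.     0.001 -0.001]]
```

View pics/pre.png

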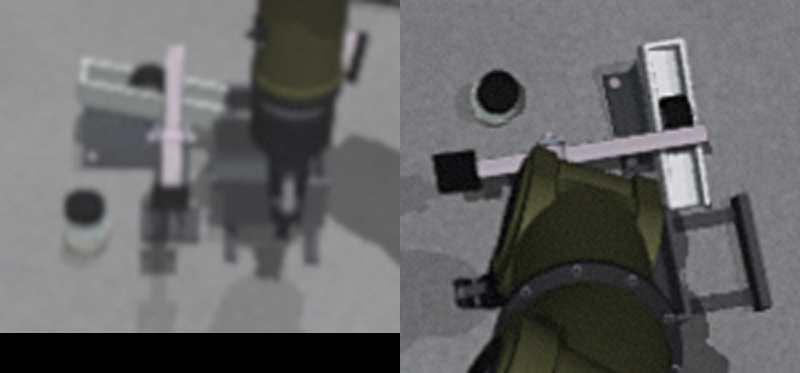

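The side view shows the closed fingertips just outside the tray's end wall. I'm pushing along the dispenser's -y, direction (0.198, -0.980).

```bash
python3 -m inch '{"linear":[[0.2,-1,0],[0.4,-2,0],[0.5,-2.5,0],[0.6,-3,0],[0.7,-3.5,0],[0.8,-4,0],[0.9,-4.5,0],[1,-5,0]],"angular":[[0,0,0],[0,0,0],[0,0,0],[0,0,0],[0,0,0],[0,0,0],[0,0,0],[0,0,0]]}'; python3 -m inch '{"linear":[[0.1,-0.5,0],[0.2,-1,0],[0.3,-1.5,0],[0.4,-2,0],[0.5,-2.5,0],[0.6,-3,0],[0.7,-3.5,0],[0.76,-3.8,0]],"angular":[[0,0,0],[0,0,0],[0,0,0],[0,0,0],[0,0,0],[0,0,0],[0,0,0],[0,0,0]]}'
```

```text
clock: 3.08
eef_pos: [447.2, -283.4, 60.3]
orientation: [0.704, 0.07, -0.704, 0.07]
wrist_force: [1.1, 2.4, -0.1]
gripper_width: -0.2
clock: 4.08
eef_pos: [454.5, -321.7, 60.3]
orientation: [-0.704, -0.07, 0.704, -0.07]
wrist_force: [1.0, 1.5, -0.1]
gripper_width: 0.0
```

```bash
python3 -m inch '{"linear":[[0.05,-0.25,0],[0.1,-0.5,0],[0.14,-0.7,0],[0.16,-0.8,0]],"angular":[[0,0,0],[0,0,0],[0,0,0],[0,0,0]]}';for k in 1 2 ; do python3 -m inch '{"linear":[[0.03,-0.15,0],[0.05,-0.25,0],[0.05,-0.25,0]],"angular":[[0,0,0],[0,0,0],[0,0,0]]}'; done
```

```text
clock: 4.58
eef_pos: [456.1, -329.4, 60.3]
orientation: [-0.704, -0.07, 0.704, -0.07]
wrist_force: [2.1, 1.8, -0.2]
gripper_width: 0.1
clock: 4.95
eef_pos: [456.5, -332.0, 60.3]
orientation: [-0.704, -0.07, 0.704, -0.07]
wrist_force: [0.4, 1.3, 1.1]
gripper_width: 0.1
clock: 5.32
eef_pos: [457.1, -334.5, 60.3]
orientation: [-0.704, -0.07, 0.704, -0.07]
wrist_force: [-0.4, 1.6, 0.6]
gripper_width: 0.0
```

```bash
for k in 1 2 3; do python3 -m inch '{"linear":[[0.03,-0.15,0],[0.05,-0.25,0],[0.05,-0.25,0]],"angular":[[0,0,0],[0,0,0],[0,0,0]]}'|grep -v -e gr -e ori; done
```

```text
clock: 5.7
eef_pos: [457.5, -336.4, 60.2]
wrist_force: [-0.3, 2.7, 0.6]
clock: 6.08
eef_pos: [457.6, -336.6, 60.2]
wrist_force: [-2.9, 9.7, 6.8]
clock: 6.45
eef_pos: [457.5, -336.7, 60.2]
wrist_force: [-3.9, 16.6, 11.5]
```

The force rises to about 17 N with no further motion, so the tray is on its stop. Backing off, then rising.

```bash
python3 -m inch '{"linear":[[-0.4,2,0],[-1,5,0],[-1,5,4],[-1,5,9],[-1,5,14],[-1,5,17],[-1,5,17]],"angular":[[0,0,0],[0,0,0],[0,0,0],[0,0,0],[0,0,0],[0,0,0],[0,0,0]]}'
python3 - <<'E'
from plant import viewer,manip
import cv2,numpy as np
i=[]
for n,b in(("side",(155,255,270,390)),("top",(175,315,365,515))):
    a=viewer.grab_frame(n)["color"][b[0]:b[1],b[2]:b[3],::-1]; i.append(cv2.resize(a,(400,333 if n=="side" else 373),interpolation=cv2.INTER_CUBIC))
i[0]=cv2.copyMakeBorder(i[0],0,40,0,0,cv2.BORDER_CONSTANT)
cv2.imwrite("pics/home.png",np.hstack(i)); print(manip.observe()["eef_pos"])
E
```

```text
clock: 7.32
eef_pos: [449.6, -293.2, 232.9]
orientation: [0.705, 0.068, -0.702, 0.071]
wrist_force: [1.0, -0.8, -0.1]
gripper_width: 0.2
[ 448.24756484 -292.32400746  230.03492291]
```

View pics/home.png

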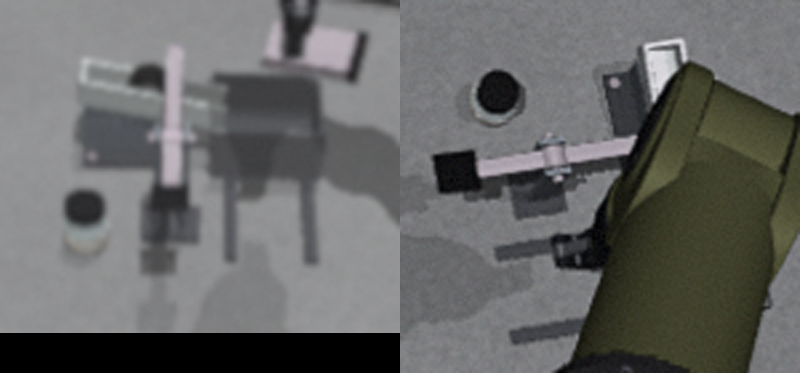

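The side view shows the tray in line with the chute outlet, against the stop bar. Next, above the paddle.

```bash
python3 -m inch '{"linear":[[2,3,0],[4.5,6.5,0],[7,10,0],[8.1,12,0],[8.1,12,-3],[8.1,12,-5.5],[8.1,12,-6],[8.1,12,-6]],"angular":[[0,0,0],[0,0,0],[0,0,0],[0,0,0],[0,0,0],[0,0,0],[0,0,0],[0,0,0]]}'
python3 - <<'E'
from plant import viewer,manip
import cv2,numpy as np
i=[]
for n,b in(("side",(155,255,270,390)),("top",(175,315,365,515))):
    a=viewer.grab_frame(n)["color"][b[0]:b[1],b[2]:b[3],::-1]; i.append(cv2.resize(a,(400,333 if n=="side" else 373),interpolation=cv2.INTER_CUBIC))
i[0]=cv2.copyMakeBorder(i[0],0,40,0,0,cv2.BORDER_CONSTANT)
cv2.imwrite("pics/pad.png",np.hstack(i)); print(manip.observe()["eef_pos"])
E
```

```text
clock: 8.43
eef_pos: [529.4, -171.9, 169.8]
orientation: [-0.703, -0.07, 0.704, -0.069]
wrist_force: [-0.5, 0.3, -0.0]
gripper_width: 0.5
[ 530.01220222 -172.01684558  170.85927002]
```

View pics/pad.png

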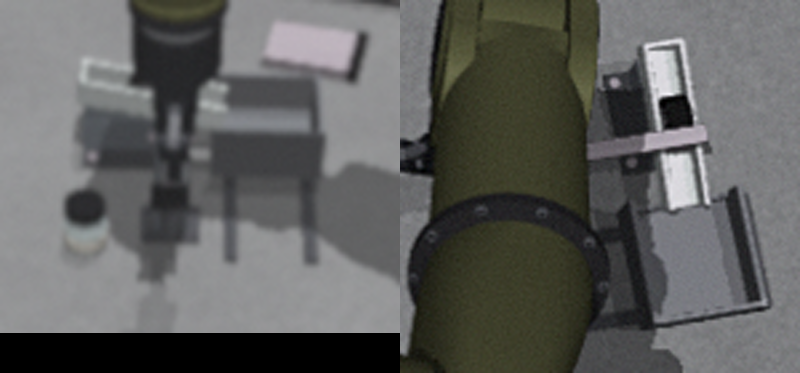

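The top view shows the tray home at (635-770, 190-325), closed against the stop bar and aligned with the chute. The tips are above the paddle in the side view. Pressing.

```bash
python3 -m inch '{"linear":[[0,0,-1],[0,0,-1.7],[0,0,-2.3],[0,0,-3],[0,0,-3.6],[0,0,-4.2],[0,0,-4.8],[0,0,-5.4]],"angular":[[0,0,0],[0,0,0],[0,0,0],[0,0,0],[0,0,0],[0,0,0],[0,0,0],[0,0,0]]}';for k in 1 2; do python3 -m inch '{"linear":[[0,0,-0.15],[0,0,-0.3],[0,0,-0.3]],"angular":[[0,0,0],[0,0,0],[0,0,0]]}'; done
```

```text
clock: 9.52
eef_pos: [530.1, -173.9, 116.8]
orientation: [0.704, 0.068, -0.703, 0.07]
wrist_force: [-1.5, -3.6, 9.2]
gripper_width: -0.1
clock: 9.9
eef_pos: [530.3, -174.4, 114.1]
orientation: [0.704, 0.068, -0.703, 0.07]
wrist_force: [-1.6, -5.9, 8.8]
gripper_width: -0.1
clock: 10.28
eef_pos: [530.6, -174.2, 111.3]
orientation: [0.705, 0.068, -0.703, 0.07]
wrist_force: [-0.9, -4.8, 9.4]
gripper_width: -0.1
```

```bash
python3 -m inch '{"linear":[[0,0,-0.15],[0,0,-0.3],[0,0,-0.3],[0,0,-0.3],[0,0,-0.3],[0,0,-0.3],[0,0,-0.3],[0,0,-0.3]],"angular":[[0,0,0],[0,0,0],[0,0,0],[0,0,0],[0,0,0],[0,0,0],[0,0,0],[0,0,0]]}'
python3 - <<'E'
from plant import viewer,manip
import cv2,numpy as np
i=[]
for n,b in(("side",(155,255,270,390)),("top",(175,315,365,515))):
    a=viewer.grab_frame(n)["color"][b[0]:b[1],b[2]:b[3],::-1]; i.append(cv2.resize(a,(400,333 if n=="side" else 373),interpolation=cv2.INTER_CUBIC))
i[0]=cv2.copyMakeBorder(i[0],0,40,0,0,cv2.BORDER_CONSTANT)
cv2.imwrite("pics/press.png",np.hstack(i))
E
```

```text
clock: 11.28
eef_pos: [530.8, -174.4, 109.9]
orientation: [0.705, 0.067, -0.702, 0.071]
wrist_force: [-4.8, -3.8, 23.7]
gripper_width: 0.2
```

View pics/press.png

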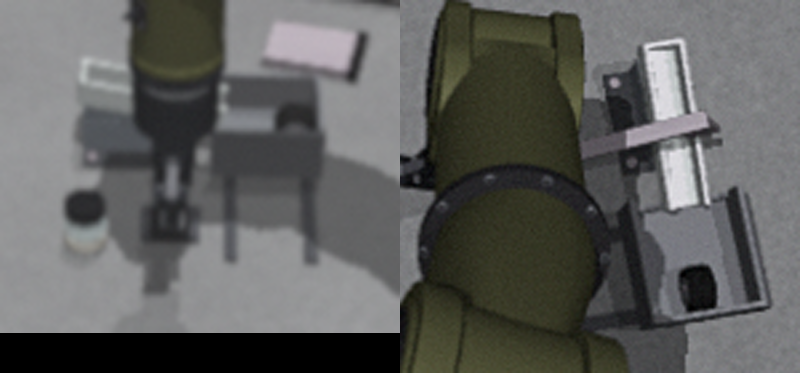

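The lever is on its stop at 24 N, and the wheel is in the tray at (697,287). The chute is empty. Releasing slowly so the lever follows, then moving clear.

```bash
python3 -m inch '{"linear":[[0,0,0.8],[0,0,1.6],[0,0,2.4],[0,0,3.2],[0,0,4],[0,0,4.8],[0,0,5.6],[0,0,7]],"angular":[[0,0,0],[0,0,0],[0,0,0],[0,0,0],[0,0,0],[0,0,0],[0,0,0],[0,0,0]]}';python3 -m inch '{"linear":[[0,0,4],[0,0,8],[0,3,10],[-4,6,10],[-9,8,10],[-14,9,10],[-18,10,10],[-18,10,10]],"angular":[[0,0,0],[0,0,0],[0,0,0],[0,0,0],[0,0,0],[0,0,0],[0,0,0],[0,0,0]]}'
python3 - <<'E'
from plant import viewer,manip
import cv2,numpy as np
i=[]
for n,b in(("side",(155,255,270,390)),("top",(175,315,365,515))):
    a=viewer.grab_frame(n)["color"][b[0]:b[1],b[2]:b[3],::-1]; i.append(cv2.resize(a,(400,333 if n=="side" else 373),interpolation=cv2.INTER_CUBIC))
i[0]=cv2.copyMakeBorder(i[0],0,40,0,0,cv2.BORDER_CONSTANT)
cv2.imwrite("pics/end.png",np.hstack(i))
E
```

```text
clock: 12.38
eef_pos: [529.0, -172.1, 177.3]
orientation: [-0.703, -0.07, 0.704, -0.069]
wrist_force: [0.7, -0.6, 0.4]
gripper_width: 0.2
clock: 13.38
eef_pos: [347.0, -71.4, 278.0]
orientation: [-0.704, -0.069, 0.704, -0.07]
wrist_force: [0.6, 0.3, 0.2]
gripper_width: -0.0
```

View pics/end.png

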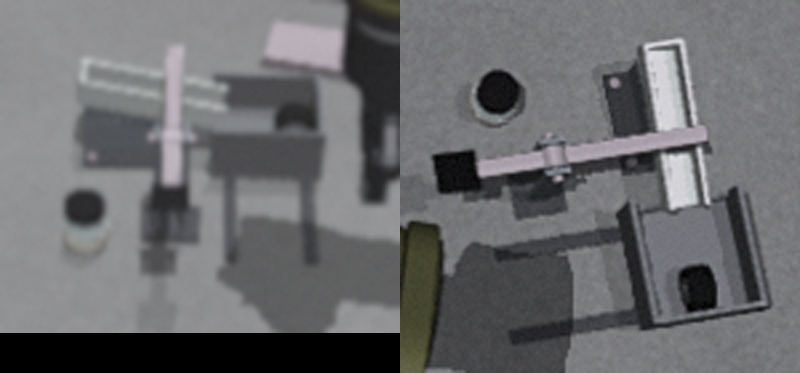

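The lever is back at rest with its paddle at (457,170), as at the start. The tray is home with the wheel in it, the jar hasn't moved, and the robot is clear of everything.

```bash
python3 -c "
from plant import workorder
print(workorder.job_done())"
```

```text
the job is handed in; nothing more can be done
None
```

The caster wheel is in its catch tray, the tray is fully home, and the lever is back up with the gate closed. I handed the job in about 13.5 s into the 48 s limit.

- **Tray:** I pushed its end wall with the closed fingertips until it stopped moving and the push force rose to about 17 N. The picture then showed it in line with the chute, against the stop bar.
- **Wheel:** I pressed the paddle down to its stop, at about 24 N, and a picture with the lever down showed the wheel already in the tray.
- **Lever:** I let it up gradually. In the last pictures it was in its rest position, and the chute was empty.
- **Clearance:** The last wrist force reading was below 1 N, and the nut jar had not moved. I did not look again at the other dispenser or the rest of the bench after the first pictures, but the arm never worked near that dispenser.

No check failed. My tray-stop estimate was out by about 4 mm, because I had assumed thicker fingers. I settled that by feeling for the stop.

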